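Gauge the depth of a blind leg socket

TASK

Lift the wooden depth gauge off its rack and lower its rod into the round blind bore of the sawn block (not the long slot-like mortise of the other block) until the rod stands on the bottom. Keep pushing the gauge down, so that the stiff rod slides up through it, until its crossbar rests flat on the top of the block; hold it there for about a second, then let go and leave the gauge standing so.

Things in the scene. Friction and masses are not known exactly. Their poses are not given: they have to be found in the camera images.
- gauge: Wooden depth gauge, 0.2 kg: crossbar 120 mm (y) x 26 x 18 mm, grip block on its middle, z up. Origin: centre of the bar's brass sole, where a 12 mm steel rod sticks out downward. It starts on a fixed plywood rack, the bar's ends on two uprights 90 mm high (86 mm apart inside, 46 mm wide), rod hanging free between them; lips rise 6 mm beyond the ends. Lift it straight up 90 mm to clear the rack.
- gauge_grip (a point): Where to grasp the gauge: middle of the grip block, 30 mm above the sole and straight above the rod; axes as the gauge. The block is 28 mm wide (x), 50 mm long (y), its top 16 mm above this point, with a brass thumbscrew on the +y side. Grasp from above, fingers closing along x.
- gauge_rod (a joint): How far the rod is pushed up through the gauge, in m. At q it sticks out 70 mm - q below the sole and rises q above the grip block's top. Starts at 0 to 0.008, travel 0.03. Held by friction: about 4 N moves it; it stays where it is left, the gauge's weight alone does not move it.
- socket_block_mouth (a point): Centre of the mouth of the round bore, on top of a loose sawn wood block 100 x 110 x 70 mm high (about 0.9 kg); z up. The bore is 36 mm wide, 50 mm deep, with a flat closed bottom: with the crossbar on the block the rod sticks out 50 mm (joint 0.020). A second block of this size has a mortise 25 x 65 mm instead, and must not be used; either may be the left one.

How it is judged:
By the outcome, as a careful person would: the job done as asked, in the order asked, and still so for the second after the job is handed in, with the robot touching nothing.
It also fails if it takes over 43 s, if anything falls off the work surface, if the arm or the gripper's body presses on something with over 40 N, if the wrist force passes 120 N, or if a joint passes its speed limit or range.

ROBOT

A 7-joint arm with a two-finger parallel gripper is mounted at the origin on a cart in front of the work surface, level with it; the furniture and walls round the work are solid. World frame = base frame: x ahead of the robot, y to its left, z up, the work surface at z = 0. Lengths are in m, angles in rad, forces in N, time in s.
With the tool pointing down it reaches from about 0.4 to 0.9 m from the base axis. Payload 5.5 kg.
Tool frame: the origin (TCP) lies midway between the tips of the shut fingers; the grasp point (between the pads) lies grip_point_offset behind it (grip_point_offset is the distance from the TCP to the grasp point, in m); z points along the fingers, y is the line along which they close (so a half turn about z gives the same grasp; the last joint's range is limited). The gripper opens to 92 mm and grips with 3 to 60 N. Pads are 19 mm wide; open, the fingers measure 130 mm over their backs; the gripper's body (75 mm by 190 mm) begins 47 mm behind the grasp point.
Start: joints at [1.405, 0.501, -0.427, 1.55, 0.221, 1.138, -0.21], TCP at [0.27, -0.591, 0.227] pointing down, gripper open.
Joint ranges: [-2.88, 2.88], [-0.31, 2.03], [-1.54, 1.56], [0.2, 2.42], [-1.41, 4.55], [0.19, 2.02], [-2.57, 2.57]. Speed limits (rad/s): [2.57, 2.57, 3.14, 3.14, 3.14, 3.14, 3.14].

INTERFACE

Orientations are given as a unit quaternion [x, y, z, w].
In Python, from cell import state, get_image, sign_off, cut_out, tip_of, grip_point_offset gives the robot as it stands.
- The arm moves only by the shell command python3 -m pendant 'ROWS' [FORCE]. ROWS is JSON, a list of rows, each a list of 5 numbers: the opening, from -1 (shut) to 1 (fully open), so that 0 is half open, then the shift along the tool's x, y, z in m, then the turn about the tool's z in rad. In form: [[hand, x, y, z, yaw], ...]. A call has exactly 5 rows; each row shifts and turns the commanded pose from where the row before left it, along the tool's axes as they then stand; what a row does not reach is not made up. A row lasts 1/10 s, in which the tool goes at most 50 mm and 8.59 degrees, less where a joint would pass 70% of its speed; a pose out of reach is approached as far as the arm can. A call is refused whole if a number of a shift passes 0.05 or a number of a turn 0.15, either way. A call with a gripper value outside its range is refused whole. The fingers move at their own pace and stop on an object; FORCE is the grip in N (left out, the last holds). Time passes only in rows, so rows that do not move let the fingers close, or fill a call up. It gives the time, the measured TCP pose, the force, the opening and the grip force at its end, in the units of the state.
- state(): the state, without advancing time (a new reading comes with each control period).
- get_image(name): name is "scene" or "side" or "wrist"; returns a dict with "color" (420x560x3 uint8, blue, green, red), "range_z" (420x560 float32, m along the optical axis (not along the pixel's ray), 0 where there is no reading), "intrinsics" (3x3 intrinsics, pixels), "cam_to_world" (4x4, takes a point from camera to world coordinates). Camera axes: x right, y down, z forward; pixel columns grow to the right and rows downward; lengths in m; the calibration is good to about 2 mm. A picture is of the moment at which its call begins.
- sign_off(): hands the job in; it is judged then, once.
Trained networks look in a picture, given as the dict that the camera call returned (one of the last four; its "shot" number tells which), for a name from the list of things; names that differ only in an ending like _2 or _b are one class to them, and where a whole thing is asked for, a point or a joint stands for the part that bears it (a point fixed in the world has none). Each returns a list of dicts, best first, with "confidence" (0 to 1); they miss things now and then, are a little off and sometimes report something else, mostly with a low value. They report only what shows in the picture. A call takes as long as a camera call.
- cut_out(name, picture): "region" (420x560 bool, what is visible of it).
- tip_of(name, picture): "at" ([x, y, z] in m, in world coordinates, good to about 4 mm: a listed point, or the origin of a listed thing).
The state is a dict: "t": time; "joint_pos": joint angles; "qd": joint speeds; "tau": joint torques, N m; "tool_pos": TCP position; "tool_rot": TCP orientation; "contact_force": force on the tool from outside, world axes, zero at the start; "wrist_torque": the same for the moment, N m; "finger_gap": finger opening in m; "grasp_force": force on a finger pad.
Only numpy, scipy, OpenCV 4.12 (cv2) and the standard library are available. Lean on these libraries where they do the work, as an engineer would, in place of code of your own. Each camera call takes 0.05 s, during which the arm holds its last target. There are 200 camera calls.

## Working session

There is one attempt and no reset: what is moved stays moved. The work goes in short steps, Python scripts to look and compute and a shell command to move; the robot and the scene stay as the last step left them, time stands still between calls to the robot, and variables do not carry over. Pictures are saved under pics/ and viewed, at most 10 in all, crops included, and the job is handed in when it is done.

```bash
ls; mkdir -p pics; cat > h.py <<'E'
import numpy as np, cv2
from cell import *
from scipy.spatial.transform import Rotation as R
def cloud(p):
    z=p["range_z"];K=p["intrinsics"];v,u=np.indices(z.shape)
    c=np.stack([(u-K[0,2])*z/K[0,0],(v-K[1,2])*z/K[1,1],z],-1)
    T=np.array(p["cam_to_world"]);w=c@T[:3,:3].T+T[:3,3];w[z<=0]=np.nan;return w
E
python3 - <<'E'
from h import *
s=state();print(s["t"],s["tool_pos"],s["tool_rot"],s["finger_gap"],grip_point_offset if not callable(grip_point_offset) else grip_point_offset())
print(R.from_quat(s["tool_rot"]).as_matrix().round(3))
ims=[]
for n in ["scene","side"]:
    p=get_image(n);ims.append(p["color"]);W=cloud(p)
    for k in ["gauge","gauge_grip","socket_block_mouth"]:
        print(n,k,[(np.round(d["at"],4),round(d["confidence"],2)) for d in tip_of(k,p)][:3])
    for k in ["gauge","socket_block_mouth"]:
        for d in cut_out(k,p)[:3]:
            q=W[d["region"]];print(n,k,"cut",round(d["confidence"],2),d["region"].sum(),np.nanpercentile(q,[2,50,98],axis=0).round(3).tolist())
    np.savez(n+".npz",c=p["color"],w=W)
cv2.imwrite("pics/a.png",cv2.resize(np.vstack(ims),(448,600*1)) if 0 else cv2.resize(np.hstack(ims),(800,300)))
cv2.imwrite("pics/scene.png",ims[0])
E
```

```text
pics
0.0 [ 0.26989171 -0.59055144  0.22567542] [ 9.77105572e-01  2.12752823e-01 -1.70987693e-04 -9.52817795e-04] 0.09162146208812363 0.0188
[[ 0.909  0.416 -0.001]
 [ 0.416 -0.909  0.002]
 [ 0.    -0.002 -1.   ]]
scene gauge [(array([0.4461, 0.0835, 0.0842]), 0.65)]
scene gauge_grip [(array([0.45  , 0.0785, 0.1233]), 0.62)]
scene socket_block_mouth [(array([ 0.491 , -0.4142,  0.073 ]), 0.86)]
scene gauge cut 0.69 1072 [[0.427, 0.019, 0.001], [0.443, 0.094, 0.108], [0.512, 0.144, 0.139]]
scene socket_block_mouth cut 0.57 1820 [[0.437, -0.465, 0.004], [0.484, -0.381, 0.067], [0.538, -0.355, 0.073]]
scene socket_block_mouth cut 0.23 968 [[0.427, 0.03, 0.037], [0.442, 0.097, 0.111], [0.465, 0.144, 0.139]]
side gauge [(array([0.4454, 0.0852, 0.0918]), 0.57)]
side gauge_grip [(array([0.4456, 0.0858, 0.1169]), 0.6)]
side socket_block_mouth [(array([ 0.4934, -0.4197,  0.0698]), 0.63)]
side gauge cut 0.61 309 [[0.426, 0.022, 0.056], [0.451, 0.059, 0.11], [0.466, 0.129, 0.138]]
side socket_block_mouth cut 0.65 4491 [[0.444, -0.479, 0.003], [0.494, -0.454, 0.068], [0.545, -0.367, 0.071]]
```

View pics/a.png

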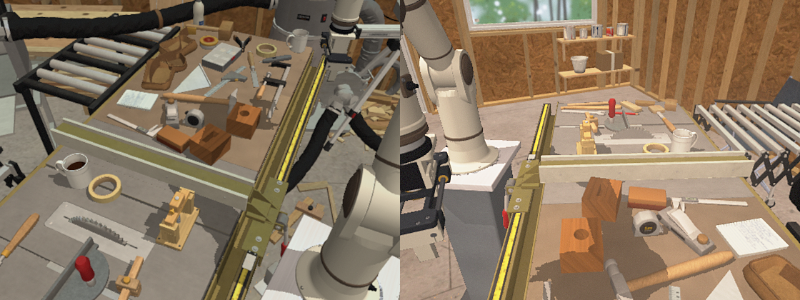

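View pics/scene.png

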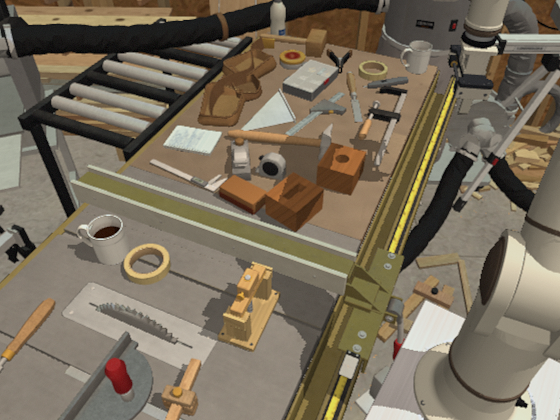

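The scene picture shows the gauge on its rack at about (250,300), the round-bore block at (342,165), the mortise block at (295,200), and a fence between them and the rack. The networks' mouth agrees with the round hole. Next I'll measure yaw, bore centre and fence height.

```bash
python3 - <<'E'
from h import *
from scipy.spatial import cKDTree
for n in ["scene","side"]:
    w=np.load(n+".npz")["w"].reshape(-1,3);w=w[np.isfinite(w).all(1)]
    g=w[(abs(w[:,0]-.446)<.07)&(abs(w[:,1]-.085)<.09)]
    for lo,hi in [(.08,.095),(.1,.113),(.13,.142),(.142,.17)]:
        q=g[(g[:,2]>lo)&(g[:,2]<hi)]
        if len(q)>5:
            r=cv2.minAreaRect(q[:,:2].astype(np.float32)*1000);print(n,"gauge",lo,len(q),np.round(r[0],1),np.round(r[1],1),round(r[2],1))
    b=w[(abs(w[:,0]-.492)<.085)&(abs(w[:,1]+.417)<.085)&(abs(w[:,2]-.07)<.006)]
    r=cv2.minAreaRect(b[:,:2].astype(np.float32)*1000);print(n,"block",len(b),np.median(b[:,2]),r)
    # raster of top: hole
    im=np.zeros((170,170),np.uint8)
    t=cKDTree(b[:,:2]);X,Y=np.meshgrid(np.arange(170)/1000+.407,np.arange(170)/1000-.502,indexing='ij')
    d=t.query(np.c_[X.ravel(),Y.ravel()])[0].reshape(170,170);im[d<.005]=255
    m=(abs(X-.492)<.03)&(abs(Y+.417)<.03)&(d>.003);print(n,"hole",m.sum(),X[m].mean(),Y[m].mean(),np.ptp(X[m]),np.ptp(Y[m]))
    cv2.imwrite("pics/top_%s.png"%n,im)
    # height profile along y in corridor
    for y in np.arange(-.5,.16,.03):
        q=w[(abs(w[:,1]-y)<.015)&(w[:,0]>.35)&(w[:,0]<.6)]
        if n=="scene":print(round(y,2),len(q),np.percentile(q[:,2],[50,98,100]).round(3) if len(q) else "")
E
```

```text
scene gauge 0.08 356 [447.5  85.7] [ 47.4 144.4] 10.2
scene gauge 0.1 358 [447.6  85.4] [ 26.8 121.6] 10.8
scene gauge 0.13 309 [446.7  92.2] [28.5 63.7] 10.6
scene block 991 0.07024598745308075 ((491.9862365722656, -415.39434814453125), (102.04425811767578, 116.16273498535156), 7.1643266677856445)
scene hole 772 0.49048575129533684 -0.41451813471502597 0.05800000000000005 0.059
-0.5 367 [0.    0.03  0.032]
-0.47 519 [0.002 0.073 0.076]
-0.44 743 [0.019 0.074 0.076]
-0.41 630 [0.002 0.073 0.074]
-0.38 930 [0.011 0.073 0.076]
-0.35 1054 [0.007 0.071 0.076]
-0.32 453 [0.    0.005 0.007]
-0.29 627 [0.002 0.073 0.075]
-0.26 962 [0.019 0.073 0.076]
-0.23 925 [0.003 0.073 0.076]
-0.2 1138 [0.019 0.073 0.076]
-0.17 734 [0.022 0.072 0.075]
-0.14 51 [0.071 0.073 0.073]
-0.11 1073 [0.061 0.073 0.075]
-0.08 1040 [0.057 0.07  0.075]
-0.05 2112 [0.046 0.073 0.075]
-0.02 1500 [0.003 0.072 0.075]
0.01 891 [0.001 0.096 0.105]
0.04 1434 [0.002 0.108 0.111]
0.07 1255 [0.001 0.138 0.143]
0.1 1443 [0.002 0.138 0.143]
0.13 1568 [0.002 0.12  0.13 ]
0.16 2093 [0.002 0.096 0.108]
side gauge 0.08 152 [447.5  79.8] [ 45.3 146.2] 11.1
side gauge 0.1 100 [450.7  58.4] [25.8 76.3] 11.7
side gauge 0.13 87 [447.2  79.4] [27.  48.8] 12.6
side block 2700 0.06927216892754451 ((492.2230224609375, -418.6439208984375), (99.95708465576172, 112.61070251464844), 8.14004898071289)
side hole 728 0.49244093406593403 -0.4191002747252747 0.031000000000000028 0.03199999999999997
```

```bash
python3 -m pendant '[[1,0.048,-0.012,0,0],[1,0.048,-0.012,0,0],[1,0.048,-0.012,0,0],[1,0.048,-0.012,0,0],[1,0.048,-0.012,0,0]]' 
python3 -m pendant '[[1,0.02,-0.044,0,0],[1,0.02,-0.044,0,0],[1,0.02,-0.044,0,0],[1,0.02,-0.044,0,0],[1,0.02,-0.044,0,0]]'
python3 -m pendant '[[1,0.02,-0.044,0,0],[1,0.02,-0.044,0,0],[1,0.02,-0.044,0,0],[1,0.02,-0.044,0,0],[1,0.02,-0.044,0,0]]'
python3 -m pendant '[[1,0,0,0,-0.133],[1,0,0,0,-0.133],[1,0,0,0,-0.133],[1,0,0,0,-0.133],[1,0,0,0,-0.133]]'
python3 -m pendant '[[1,0,0,0,-0.133],[1,0,0,0,-0.133],[1,0,0,0,-0.133],[1,0,0,0,-0.133],[1,0,0,0,-0.133]]'
cat > delta.py <<'E'
import sys
from h import *
tx,ty,tz,ta=map(float,sys.argv[1:5])  # target TCP xyz, angle (deg) of tool y in world (mod 180)
s=state();M=R.from_quat(s["tool_rot"]).as_matrix()
a=np.degrees(np.arctan2(M[1,1],M[0,1]));da=(ta-a+90)%180-90
print("t",round(s["t"],2),"tcp",np.round(s["tool_pos"],4),"ytool",round(a,1),"tilt",M[:,2].round(3),"F",np.round(s["contact_force"],1),"gap",round(s["finger_gap"],4),"gf",round(s["grasp_force"],1))
d=M.T@(np.array([tx,ty,tz])-s["tool_pos"]);print("shift now-axes",d.round(4),"yaw",round(-np.radians(da),3))
E
python3 delta.py .4475 .0856 .105 10.7
```

```text
t: 1.1
tool_pos: [0.4649, -0.4356, 0.227]
tool_rot: [0.977, 0.213, 0.0, 0.0]
contact_force: [0.1, -0.5, 0.9]
finger_gap: 0.0922
grasp_force: 0.0
t: 1.6
tool_pos: [0.4629, -0.1932, 0.227]
tool_rot: [0.977, 0.213, 0.0, 0.0]
contact_force: [0.7, 0.7, -0.3]
finger_gap: 0.0916
grasp_force: 0.0
t: 2.1
tool_pos: [0.4624, 0.0483, 0.2272]
tool_rot: [0.977, 0.213, 0.001, 0.0]
contact_force: [0.2, -0.2, -0.4]
finger_gap: 0.092
grasp_force: 0.0
t: 2.6
tool_pos: [0.4626, 0.0467, 0.227]
tool_rot: [0.853, 0.523, 0.0, 0.0]
contact_force: [0.5, 0.4, 0.1]
finger_gap: 0.0919
grasp_force: 0.0
t: 3.1
tool_pos: [0.4626, 0.0465, 0.227]
tool_rot: [0.636, 0.772, 0.0, 0.0]
contact_force: [0.4, -0.4, 0.5]
finger_gap: 0.0914
grasp_force: 0.0
t 3.1 tcp [0.4626 0.0465 0.227 ] ytool 11.1 tilt [ 0.001 -0.    -1.   ] F [ 0.4 -0.4  0.5] gap 0.0914 gf 0.0
shift now-axes [ 0.0413 -0.0074  0.1219] yaw 0.007
```

Check with the wrist camera from here.

```bash
python3 - <<'E'
from h import *
p=get_image("wrist");W=cloud(p)
for k in ["gauge_grip"]: print(k,[(np.round(d["at"],4),round(d["confidence"],2)) for d in tip_of(k,p)][:2])
w=W.reshape(-1,3);w=w[np.isfinite(w).all(1)]
g=w[(abs(w[:,0]-.446)<.07)&(abs(w[:,1]-.085)<.09)]
for lo,hi in [(.1,.113),(.13,.14),(.14,.17)]:
    q=g[(g[:,2]>lo)&(g[:,2]<hi)]
    if len(q)>5:
        r=cv2.minAreaRect(q[:,:2].astype(np.float32)*1000);print(lo,len(q),np.median(q[:,2]).round(4),np.round(r[0],1),np.round(r[1],1),round(r[2],1))
cv2.imwrite("pics/w1.png",p["color"])
E
```

```text
gauge_grip [(array([0.4482, 0.0882, 0.1221]), 0.97)]
0.1 1996 0.107 [448.4  83.7] [ 25.8 119.2] 10.7
0.13 2113 0.136 [448.5  83.8] [27.6 49.4] 9.9
0.14 82 0.1403 [448.4  84. ] [ 9.7 10.3] 36.8
```

View pics/w1.png

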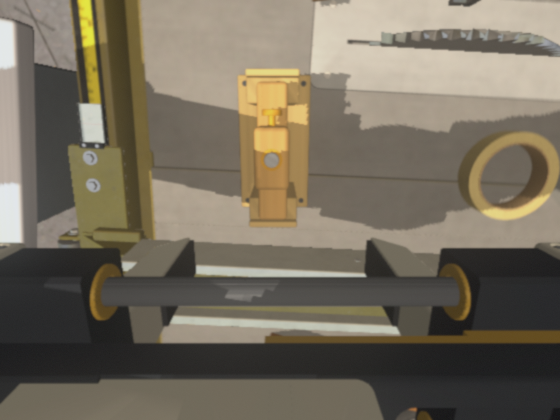

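The wrist view shows the gauge on the rack at (270,155), rod end at (272,160), thumbscrew at +y. That gives a centre of (0.4484, 0.0838) and a yaw of 10.6°, consistent with the earlier measurement.

```bash
python3 -m pendant '[[0.3,0.0395,-0.0067,0,0.008],[0.3,0,0,0.03,0],[0.3,0,0,0.03,0],[0.3,0,0,0.02,0],[0.3,0,0,0,0]]' 25 >/dev/null
python3 delta.py .4484 .0838 .105 10.6
python3 -m pendant '[[0.3,0,0,0.02,0],[0.3,0,0,0.012,0],[0.3,0,0,0.01,0],[0.3,0,0,0,0],[0.3,0,0,0,0]]' >/dev/null
python3 delta.py .4484 .0838 .105 10.6
```

```text
t 3.7 tcp [0.4465 0.0838 0.1447] ytool 10.2 tilt [-0.005 -0.    -1.   ] F [-0.8  0.1  0.1] gap 0.0605 gf 0.0
shift now-axes [-0.0003  0.0021  0.0396] yaw -0.008
t 4.2 tcp [0.4488 0.0843 0.1051] ytool 10.3 tilt [ 0.  0. -1.] F [-0.6 -0.4  0.2] gap 0.0597 gf 0.0
shift now-axes [-0.0004 -0.0005  0.0001] yaw -0.005
```

```bash
python3 -m pendant '[[-1,0,0,0,0],[-1,0,0,0,0],[-1,0,0,0,0],[-1,0,0,0,0],[-1,0,0,0,0]]' 35 >/dev/null
python3 delta.py .4484 .0838 .215 10.6
```

```text
t 4.7 tcp [0.4487 0.084  0.1049] ytool 10.3 tilt [ 0. -0. -1.] F [-0.9 -0.4  2.2] gap 0.0277 gf 35.0
shift now-axes [-0.0002 -0.0003 -0.1101] yaw -0.005
```

```bash
python3 -m pendant '[[-1,0,0,-0.015,0],[-1,0,0,-0.025,0],[-1,0,0,-0.03,0],[-1,0,0,-0.025,0],[-1,0,0,-0.015,0]]' >/dev/null
python3 delta.py .4922 -.4172 .215 8
python3 -m pendant '[[-1,-0.01,-0.001,0,0],[-1,-0.02,-0.002,0,0],[-1,-0.03,-0.003,0,0],[-1,-0.04,-0.004,0,0],[-1,-0.04,-0.004,0,0]]' >/dev/null
python3 -m pendant '[[-1,-0.04,-0.004,0,0],[-1,-0.04,-0.004,0,0],[-1,-0.04,-0.004,0,0],[-1,-0.04,-0.004,0,0],[-1,-0.04,-0.004,0,0]]' >/dev/null
python3 -m pendant '[[-1,-0.04,-0.004,0,0],[-1,-0.04,-0.004,0,0],[-1,-0.03,-0.003,0,0],[-1,-0.01,-0.001,0,0],[-1,0,0,0,0]]' >/dev/null
python3 delta.py .4922 -.4172 .215 8
```

```text
t 5.2 tcp [0.449  0.0843 0.2162] ytool 10.3 tilt [ 0.002 -0.    -1.   ] F [ 0.4  0.4 -2.8] gap 0.0278 gf 35.0
shift now-axes [-0.5011 -0.0474  0.0014] yaw 0.04
t 6.7 tcp [ 0.4838 -0.3786  0.2123] ytool 10.1 tilt [-0.003  0.002 -1.   ] F [ 0.2  0.3 -1.8] gap 0.0276 gf 35.0
shift now-axes [-0.0395  0.0015 -0.0028] yaw 0.037
```

```bash
python3 -m pendant '[[-1,-0.01,0.001,0,0.02],[-1,-0.015,0,0,0.017],[-1,-0.0145,0.0005,0,0],[-1,0,0,0,0],[-1,0,0,0,0]]' >/dev/null
python3 delta.py .4922 -.4172 .19 8
python3 - <<'E'
from h import *
a=get_image("side");b=get_image("wrist");c=get_image("scene")
for n,p in (("side",a),("wrist",b),("scene",c)):
    for k in ["gauge_grip","socket_block_mouth"]: print(n,k,[(np.round(d["at"],4),round(d["confidence"],2)) for d in tip_of(k,p)][:2])
W=cloud(b);w=W.reshape(-1,3);w=w[np.isfinite(w).all(1)]
q=w[(abs(w[:,0]-.492)<.085)&(abs(w[:,1]+.417)<.085)&(abs(w[:,2]-.07)<.006)]
if len(q)>20: print(len(q),cv2.minAreaRect(q[:,:2].astype(np.float32)*1000))
cv2.imwrite("pics/s2.png",np.hstack([cv2.resize(a["color"][180:420,140:420],(400,343)),cv2.resize(b["color"],(400,343))]))
E
```

```text
t 7.2 tcp [ 0.4934 -0.4156  0.2145] ytool 8.2 tilt [-0.     0.001 -1.   ] F [ 0.8  0.6 -2.4] gap 0.0277 gf 35.0
shift now-axes [-0.0014 -0.0014  0.0245] yaw 0.003
side gauge_grip [(array([ 0.4899, -0.4121,  0.2266]), 0.72)]
side socket_block_mouth []
wrist gauge_grip [(array([ 0.492 , -0.4126,  0.2296]), 0.83)]
wrist socket_block_mouth [(array([ 0.4941, -0.4107,  0.2293]), 0.34)]
scene gauge_grip [(array([ 0.493 , -0.4197,  0.23  ]), 0.72)]
scene socket_block_mouth [(array([ 0.4879, -0.4167,  0.0756]), 0.74)]
5436 ((492.4737548828125, -415.0503234863281), (100.38092041015625, 105.47660064697266), 8.015382766723633)
```

View pics/s2.png

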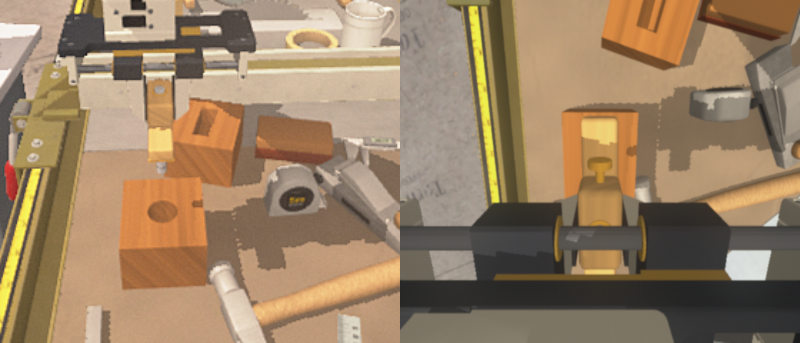

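The side view shows the gauge's rod (160,168) hanging above the round-bore block, with its hole at (162,212) and the mortise block to the right (205,120). The wrist view shows the bar lined up with the block at (600,150). It is aligned, so I'll lower it.

```bash
python3 -m pendant '[[-1,-0.0014,-0.0014,0.01,0],[-1,0,0,0.02,0],[-1,0,0,0.018,0],[-1,0,0,0.008,0],[-1,0,0,0,0]]' >/dev/null
python3 delta.py .4922 -.4168 .11 8
python3 -m pendant '[[-1,0,0,0.01,0],[-1,0,0,0.012,0],[-1,0,0,0.012,0],[-1,0,0,0.01,0],[-1,0,0,0,0]]' >/dev/null
python3 delta.py .4922 -.4168 .085 8
```

```text
t 8.15 tcp [ 0.4911 -0.4164  0.1566] ytool 8.2 tilt [-0.003  0.002 -1.   ] F [-0.6  0.4 -1.3] gap 0.0278 gf 35.0
shift now-axes [-0.0007  0.0012  0.0466] yaw 0.003
t 8.65 tcp [ 0.4909 -0.4163  0.1125] ytool 8.2 tilt [-0.003  0.002 -1.   ] F [ 0.7 -0.5 -1.9] gap 0.0279 gf 35.0
shift now-axes [-0.0008  0.0012  0.0275] yaw 0.003
```

```bash
python3 -m pendant '[[-1,-0.0005,0.001,0.004,0],[-1,0,0,0.004,0],[-1,0,0,0.004,0],[-1,0,0,0.003,0],[-1,0,0,0,0]]' >/dev/null
python3 delta.py .4922 -.4168 .085 8
python3 -m pendant '[[-1,0,0,0.002,0],[-1,0,0,0.002,0],[-1,0,0,0.002,0],[-1,0,0,0.002,0],[-1,0,0,0,0]]' >/dev/null
python3 delta.py .4922 -.4168 .085 8
```

```text
t 9.15 tcp [ 0.4935 -0.4174  0.0997] ytool 8.2 tilt [ 0. -0. -1.] F [ 0.1 -0.5 -1.6] gap 0.0275 gf 35.0
shift now-axes [ 0.0008 -0.0012  0.0147] yaw 0.003
t 9.65 tcp [ 0.4934 -0.4175  0.0915] ytool 8.2 tilt [ 0. -0. -1.] F [0.6 0.4 0.2] gap 0.0282 gf 35.0
shift now-axes [ 0.0008 -0.0011  0.0065] yaw 0.003
```

```bash
for i in 1; do python3 -m pendant '[[-1,0,0,0.002,0],[-1,0,0,0.0015,0],[-1,0,0,0.001,0],[-1,0,0,0.001,0],[-1,0,0,0,0]]' >/dev/null
python3 delta.py .4922 -.4168 .085 8; done
python3 - <<'E'
from h import *
a=get_image("side");b=get_image("wrist")
w=cloud(b).reshape(-1,3);w=w[np.isfinite(w).all(1)];w=w[(abs(w[:,0]-.492)<.07)&(abs(w[:,1]+.417)<.09)]
print(np.histogram(w[:,2],bins=np.arange(.06,.15,.003)))
cv2.imwrite("pics/s3.png",np.hstack([cv2.resize(a["color"][220:420,140:340],(400,400)),cv2.resize(b["color"],(400,400))]))
E
```

```text
t 10.15 tcp [ 0.4934 -0.4174  0.0861] ytool 8.2 tilt [ 0.  0. -1.] F [0.7 0.7 1. ] gap 0.0281 gf 35.0
shift now-axes [ 0.0008 -0.0011  0.0011] yaw 0.004
(array([   70,    75,   213, 11629,    47,    40,     4,    46,   367,
        2944,   102,   178,   251,   274,   475,   456,   440,   374,
        1975,  1848,   152,   144,    85,   106,   207,   490,    99,
          80,    78]), array([0.06 , 0.063, 0.066, 0.069, 0.072, 0.075, 0.078, 0.081, 0.084,
       0.087, 0.09 , 0.093, 0.096, 0.099, 0.102, 0.105, 0.108, 0.111,
       0.114, 0.117, 0.12 , 0.123, 0.126, 0.129, 0.132, 0.135, 0.138,
       0.141, 0.144, 0.147]))
```

View pics/s3.png

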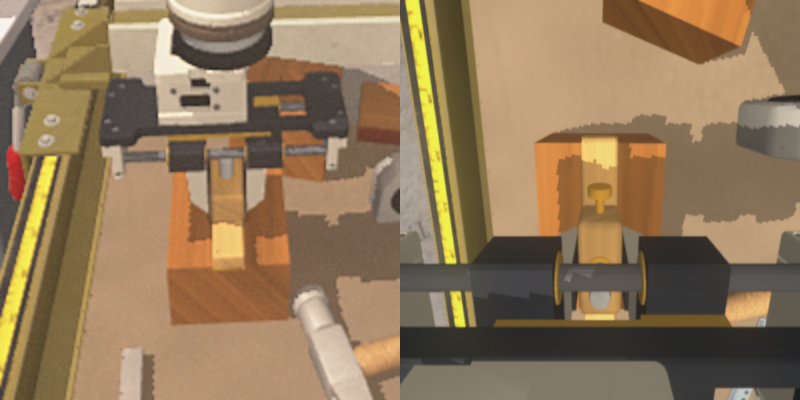

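The bar is about 1 mm above the block, and the rod has risen out of the grip block (wrist view, 600,298). I'll push the last bit gently, watching the force.

```bash
python3 -m pendant '[[-1,0,0,0.001,0],[-1,0,0,0.0005,0],[-1,0,0,0.0005,0],[-1,0,0,0,0],[-1,0,0,0,0]]' >/dev/null
python3 delta.py .4922 -.4168 .085 8
```

```text
t 10.75 tcp [ 0.4935 -0.4175  0.0852] ytool 8.2 tilt [ 0.    -0.001 -1.   ] F [-1.   1.7  7.3] gap 0.0278 gf 35.0
shift now-axes [ 0.0008 -0.0012  0.0002] yaw 0.003
```

Contact made. I'll press slightly more and hold.

```bash
python3 -m pendant '[[-1,0,0,0.0005,0],[-1,0,0,0.0005,0],[-1,0,0,0,0],[-1,0,0,0,0],[-1,0,0,0,0]]' >/dev/null
python3 delta.py .4922 -.4168 .085 8
python3 -m pendant '[[-1,0,0,0,0],[-1,0,0,0,0],[-1,0,0,0,0],[-1,0,0,0,0],[-1,0,0,0,0]]' >/dev/null
python3 -m pendant '[[-1,0,0,0,0],[-1,0,0,0,0],[-1,0,0,0,0],[-1,0,0,0,0],[-1,0,0,0,0]]' >/dev/null
python3 delta.py .4922 -.4168 .085 8
```

```text
t 11.25 tcp [ 0.4935 -0.4175  0.0851] ytool 8.2 tilt [-0.    -0.001 -1.   ] F [-4.5  2.2 13.9] gap 0.0275 gf 35.0
shift now-axes [ 0.0009 -0.0011  0.0001] yaw 0.003
t 12.25 tcp [ 0.4934 -0.4175  0.0851] ytool 8.2 tilt [-0.    -0.001 -1.   ] F [-3.7  2.1 14.3] gap 0.0282 gf 35.0
shift now-axes [ 0.0009 -0.0011  0.0001] yaw 0.003
```

```bash
python3 -m pendant '[[0.3,0,0,0,0],[0.3,0,0,0,0],[0.3,0,0,0,0],[0.3,0,0,0,0],[0.3,0,0,0,0]]' >/dev/null
python3 delta.py .4922 -.4168 .085 8
python3 -m pendant '[[0.3,0,0,-0.01,0],[0.3,0,0,-0.03,0],[0.3,0,0,-0.04,0],[0.3,0,0,-0.04,0],[0.3,0,0,-0.02,0]]' >/dev/null
python3 -m pendant '[[0.3,-0.03,0,0,0],[0.3,-0.04,0,0,0],[0.3,-0.03,0,0,0],[0.3,0,0,0,0],[0.3,0,0,0,0]]' 
python3 - <<'E'
from h import *
a=get_image("side");b=get_image("wrist")
w=cloud(b).reshape(-1,3);w=w[np.isfinite(w).all(1)];w=w[(abs(w[:,0]-.492)<.07)&(abs(w[:,1]+.417)<.09)]
for lo,hi in [(.066,.075),(.084,.093),(.112,.121),(.128,.15)]:
    q=w[(w[:,2]>lo)&(w[:,2]<hi)]
    if len(q)>9:
        A=np.linalg.lstsq(np.c_[q[:,:2]-q[:,:2].mean(0),np.ones(len(q))],q[:,2],rcond=None)[0]
        r=cv2.minAreaRect(q[:,:2].astype(np.float32)*1000);print(lo,len(q),"z,slopes",np.median(q[:,2]).round(4),A[:2].round(4),np.round(r[0],1),np.round(r[1],1),round(r[2],1))
cv2.imwrite("pics/s4.png",np.hstack([cv2.resize(a["color"][220:420,140:340],(400,400)),cv2.resize(b["color"],(400,400))]))
E
```

```text
t 12.75 tcp [ 0.4932 -0.4173  0.0829] ytool 8.2 tilt [-0.  0. -1.] F [ 0.4 -0.3 -0.9] gap 0.059 gf 0.0
shift now-axes [ 0.0006 -0.0009 -0.0021] yaw 0.003
t: 13.75
tool_pos: [0.5074, -0.5165, 0.2232]
tool_rot: [0.655, 0.755, 0.0, -0.0]
contact_force: [0.1, 0.6, 1.2]
finger_gap: 0.06
grasp_force: 0.0
0.066 9759 z,slopes 0.0705 [0.0001 0.0009] [ 492.9 -416.9] [100.4 109.9] 8.2
0.084 2104 z,slopes 0.0873 [-0.0013  0.0004] [ 492.9 -417.5] [ 25.9 118.3] 8.4
0.112 2082 z,slopes 0.1162 [0.0024 0.0045] [ 492.9 -417.7] [27.5 49. ] 9.0
0.128 237 z,slopes 0.1372 [0.0082 0.1377] [ 493.  -417.6] [11.6 11.3] 52.0
```

View pics/s4.png

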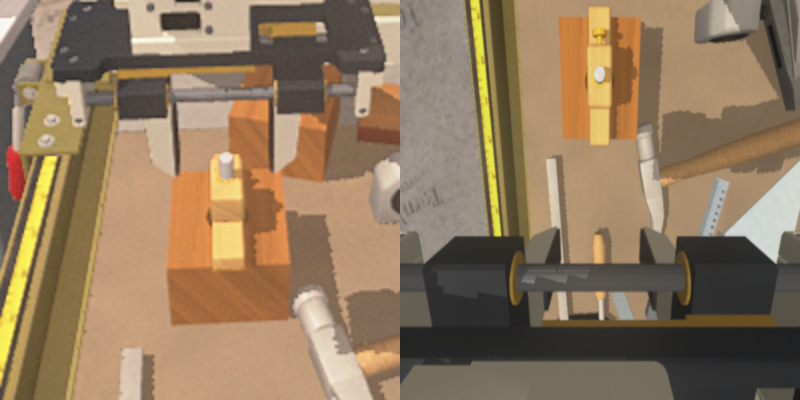

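The gauge stands flat on the round-bore block (wrist view, 600,75), with the bar top at 0.087–0.088 and level. The rod top is about 21 mm above the grip block, which matches joint 0.020. The gripper is clear.

```bash
python3 -c "
from cell import sign_off
print(sign_off())"
```

```text
the job is handed in; nothing more can be done
None
```

I lowered the gauge's rod into the round bore, pressed the crossbar flat onto the block, held it for over a second, then let go. I handed the job in at about 14 s with the gauge standing level and the gripper clear.

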